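Tip the spoiled produce into the food-waste caddy and shut it

ROBOT

A 6-joint arm with a two-finger parallel gripper is mounted at the origin on a cart in front of the work surface, level with it; the furniture and walls round the work are solid. World frame = base frame: x ahead of the robot, y to its left, z up, the work surface at z = 0. Lengths are in m, angles in rad, forces in N, time in s.
With the tool pointing down it reaches from about 0.325 to 0.75 m from the base axis. Payload 7.6 kg.
Tool frame: the origin (TCP) lies midway between the tips of the shut fingers; the grasp point (between the pads) lies grip_point_offset behind it (grip_point_offset is the distance from the TCP to the grasp point, in m); z points along the fingers, y is the line along which they close (so a half turn about z gives the same grasp; the last joint's range is limited). The gripper opens to 85 mm and grips with 20 to 120 N. Pads are 22 mm wide; open, the fingers measure 114 mm over their backs; the gripper's body (76 mm by 85 mm) begins 54 mm behind the grasp point. The pads swing forward as they close: fully open they stand 13 mm farther back than shut.
Start: joints at [1.153, 0.052, 1.401, -0, 1.689, -0.07], TCP at [0.179, 0.494, 0.231] pointing down, gripper open.
Joint ranges: [-2.9, 2.9], [-0.91, 2.17], [0.12, 2.37], [-1.06, 4.2], [0.26, 2.73], [-2.93, 2.93]. Speed limits (rad/s): [2.57, 2.57, 3.01, 3.14, 3.14, 3.14].

INTERFACE

Orientations are given as [roll, pitch, yaw] about the fixed x, y, z axes, in that order (R = Rz(yaw) Ry(pitch) Rx(roll)).
In Python, from station import movep, move_linear, set_joints, release, clamp, hold, inverse_kinematics, observe, read_camera, get_calibration, IKError, job_done, grip_point_offset gives the robot as it stands. Calls block until the motion is done:
- movep(position, orientation): joint-space move of the TCP to a pose.
- move_linear(position, v=0.15, orientation=None): straight line of the TCP; orientation=None keeps the orientation; v is the mean speed in m/s.
- set_joints(angles): joint-space move.
- release() and clamp(grasp_force=None): open the fingers fully, or close them until they stop; grasp_force is the grip in N (None keeps the last).
- hold(seconds).
- inverse_kinematics(position, orientation): joint angles nearest the present ones, or None.
- observe(): the state.
- read_camera(name): name is "scene" or "top" or "wrist"; returns the picture (480x640x3 uint8, red, green, blue); there is no depth.
- get_calibration(name): a dict with "K" (3x3 intrinsics, pixels), "R" (3x3) and "t" (3): a world point X has camera coordinates R X + t. Camera axes: x right, y down, z forward; pixel columns grow to the right and rows downward; lengths in m; the calibration is good to about 2 mm. A picture is of the moment at which its call begins: read the wrist's pose just before it. get_calibration takes no time and is no camera call; for the wrist camera it gives the pose at the moment of the call.
A pose or a line that the arm cannot do raises IKError and nothing moves.
- job_done(): hands the job in; it is judged then, once.
The state is a dict: "time": time; "qpos": joint angles; "qd": joint speeds; "tau": joint torques, N m; "eef_pos": TCP position; "ee_rot": TCP orientation; "wrist_force": force on the tool from outside, world axes, zero at the start; "ft_torque": the same for the moment, N m; "width": finger opening in m; "grasp_force": force on a finger pad.
Only numpy, scipy, OpenCV 4.12 (cv2) and the standard library are available. Lean on these libraries where they do the work, as an engineer would, in place of code of your own. Each camera call takes 0.05 s, during which the arm holds its last target. There are 200 camera calls.

TASK

Carry the wooden tray by its bridge handle to the open food-waste caddy and tip the two garlic bulbs and the lemon out of it into the caddy, without the gripper touching the produce. Stand the empty tray back upright on the bare worktop, then swing the caddy's lid fully shut. Leave the pepper mill, the oil bottle and the mug where they are.

Things in the scene. Friction and masses are not known exactly. Their poses are not given: they have to be found in the camera images.
- tray: Loose light-wood tray, 0.18 kg, same at both ends. Origin: centre of underside; x = long axis, z up. Flat floor 130 mm long, 6 mm thick; beyond it both x ends slope up 25 degrees to an open lip (no end wall) at x = +-107 mm, 21 mm above the underside. Side walls 42 mm high, inner width 124 mm. Contents roll out over a lip when that end is tipped down steeply, up to 65 degrees.
- tray_grip (a point): Middle of the handle bar, 112 mm above the tray's underside at its centre, axes as the tray's. The fixed handle bridges the tray across its middle: a flat bar along tray y, 16 mm thick (in x), 24 mm tall (100 to 124 mm above the underside), free for 130 mm along y, on two posts outside the side walls (154 mm over all).
- garlic_a_center (a point): Centre of a garlic bulb, 55 mm in diameter and height, 36 g, loose in the tray at the start.
- garlic_b_center (a point): Centre of the other garlic bulb, of the same size.
- lemon_center (a point): Centre of a lemon, 83 mm long, 58 mm thick, 126 g, loose in the tray at the start.
- caddy: Pale green food-waste caddy with a hinged lid, standing fixed on the worktop. Origin: centre of its underside; its front faces its own -x, its long side runs along y. Opening at the rim: x from -74 to +72 mm, y from -113 to +114 mm; walls 8 mm, rim 158 mm above the underside, inner floor 6 mm. The liner hangs outside to about x +-110, y +-148 mm.
- lid_hinge (a point): Middle of the lid's hinge line, at (89, 0, 164) mm in the caddy's frame, axes as the caddy's; the hinge runs along the caddy's y.
- caddy_lid (a joint): Lid angle (rad): 0 shut, 1.66 fully open. Lid 182 x 267 x 19 mm. Open, it stands along the caddy's back (+x), free edge about 345 mm above the worktop, leaning slightly back, its outer face 13 to 40 mm behind (+x of) the hinge line. It turns freely; pushed forward from behind past upright (below about 1.4 rad) it falls shut by itself.
- mill: Bystander: turned dark-wood pepper mill, 58 mm in diameter, 170 mm tall, at the back of the worktop. Origin: centre of its underside.
- oil: Bystander: glass oil bottle, 60 mm wide, 272 mm tall, at the back of the worktop. Origin: centre of its underside.
- mug: Bystander: white spotted mug, 78 x 114 x 93 mm, to the robot's right of the caddy. Origin: centre of its underside.
There are look-alikes about, which are no part of the job. What is shaped like the part that bears garlic_a_center but pink or red is not meant. Leave any blue look-alike of the part that bears garlic_b_center alone.

How it is judged:
On the way, in this order (a step that is already met when the one before it is completed fails the run):
1. the tray is tipped end-down (over 25 degrees) with its handle above the caddy's rim and within 0.25 m of its middle (angle between tray's own z axis and vertical above 0.44 rad and height (world z) of tray_grip above 0.19 m and horizontal distance between tray_grip and caddy below 0.25 m).
2. both garlic bulbs and the lemon lie in the caddy (x of garlic_a_center in the frame of caddy between -0.076 and 0.074 m and y of garlic_a_center in the frame of caddy between -0.115 and 0.116 m and z of each of garlic_a_center, garlic_b_center, lemon_center in the frame of caddy below 0.14 m and x of garlic_b_center in the frame of caddy between -0.076 and 0.074 m and y of garlic_b_center in the frame of caddy between -0.115 and 0.116 m and x of lemon_center in the frame of caddy between -0.076 and 0.074 m and y of lemon_center in the frame of caddy between -0.115 and 0.116 m), for 0.2 s.
3. the tray stands upright on the worktop, let go, with the lid still open (height (world z) of tray between -0.01 and 0.012 m and angle between tray's own z axis and vertical below 0.1 rad and contact force between the fingers and tray below 0.2 N and value of joint caddy_lid above 0.5 rad), for 0.2 s.
At the end, for the whole second after the job is handed in: Both garlic bulbs and the lemon lie inside the caddy (centres within its inner walls and lower than 140 mm above its underside), the lid is shut to within 0.06 rad, and the tray stands at rest, upright (within 0.1 rad) on the worktop (underside within about 10 mm of it) (all of step 2 and value of joint caddy_lid below 0.06 rad and height (world z) of tray between -0.01 and 0.012 m and angle between tray's own z axis and vertical below 0.1 rad and linear speed of tray below 0.02 m/s); the robot touches nothing.
It fails at once if the fingers touch the produce (contact force between the fingers and garlic_a above 0.5 N or contact force between the fingers and garlic_b above 0.5 N or contact force between the fingers and lemon above 0.5 N).
It fails at once if the pepper mill, oil bottle or mug is shifted by more than 30 mm (distance of any of mill, oil, mug from where it was at the start of the episode above 0.03 m).
It also fails if it takes over 72 s, if anything falls off the work surface, if the arm or the gripper's body presses on something with over 40 N, if the wrist force passes 120 N, or if a joint passes its speed limit or range.

## Working session

There is one attempt and no reset: what is moved stays moved. The work goes in short steps, each a Python script; the robot and the scene stay as the last script left them, time stands still between calls to the robot, and variables do not carry over. Pictures are saved under pics/ and viewed, at most 10 in all, crops included, and the job is handed in when it is done.

```bash
mkdir -p pics; ls
python3 - <<'E'
from station import *
import cv2, json
for n in ("scene","top"):
    im=read_camera(n); cv2.imwrite(f"pics/{n}0.png",im[:,:,::-1])
    c=get_calibration(n); print(n,{k:__import__('numpy').round(c[k],4).tolist() for k in c})
o=observe(); print(o); print(grip_point_offset)
E
```

```text
pics
scene {'K': [[463.4561, 0.0, 318.2825], [0.0, 463.4561, 247.124], [0.0, 0.0, 1.0]], 'R': [[-0.6135, -0.7896, -0.0114], [-0.3791, 0.3071, -0.8729], [0.6928, -0.5311, -0.4878]], 't': [0.3678, 0.2858, 0.8652]}
top {'K': [[534.088, 0.0, 320.8199], [0.0, 534.088, 235.2972], [0.0, 0.0, 1.0]], 'R': [[0.0128, -0.9967, 0.0808], [-0.9843, -0.0267, -0.1745], [0.176, -0.0773, -0.9813]], 't': [0.0013, 0.5643, 1.4375]}
{'time': 0.1, 'qpos': array([ 1.15269819e+00,  5.28063697e-02,  1.40160653e+00,  1.16695599e-05,
        1.68858465e+00, -7.02959433e-02]), 'qd': array([ 0.00127559, -0.00472773, -0.00123969, -0.00020949, -0.00046266,
       -0.00078579]), 'tau': array([ 1.12187092e-03, -3.82583034e+01, -3.60985351e+01, -9.92992227e-05,
        4.83782191e-03, -3.06154014e-06]), 'eef_pos': array([0.17880548, 0.49333869, 0.23054799]), 'ee_rot': array([-3.14019204e+00, -1.10239235e-04,  2.79379175e+00]), 'wrist_force': array([-0.57293078,  0.22339923,  0.47395342]), 'ft_torque': array([-0.05330506,  0.02656943, -0.01754639]), 'grasp_force': 0.0, 'width': 0.0853697269220158}
0.0187
```

View pics/scene0.png

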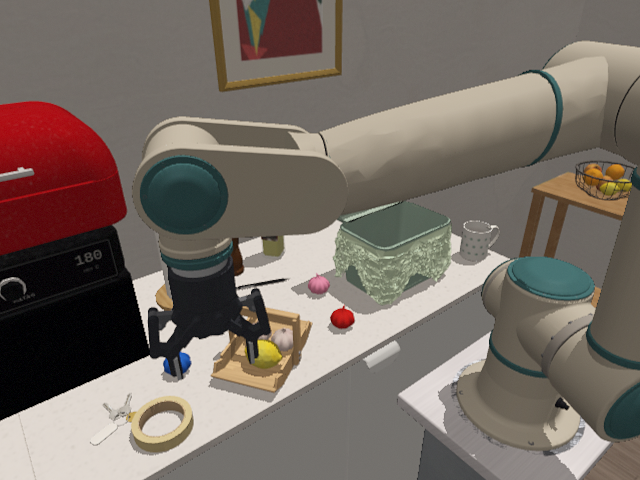

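View pics/top0.png

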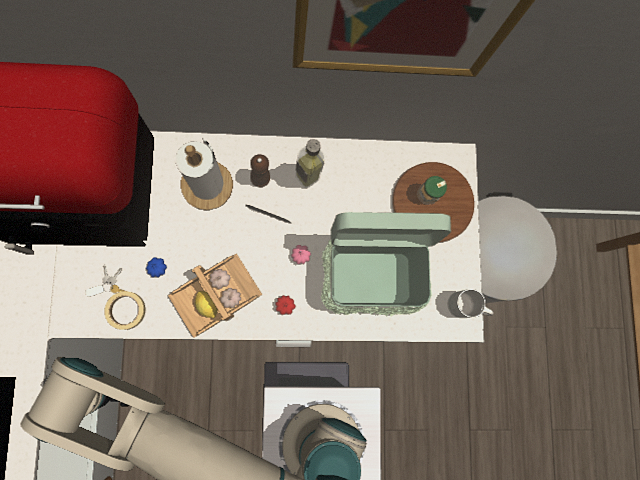

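The scene view shows the tray at (265,350) holding the lemon and pale bulbs. The top view shows it at (215,293), with the caddy at (380,277), lid up at the back. Candidates for the garlic: the two whitish bulbs in the tray at top (219,278) and (230,298) fit. The pink (300,254), red (285,305) and blue (156,267) ones are look-alikes outside the tray. I'll check this with an enlarged crop.

```bash
cat > h.py <<'E'
import numpy as np, cv2
from station import *
def ray(n,uv,z,c=None):
    c=c or get_calibration(n); K,R,t=map(np.array,(c["K"],c["R"],c["t"]))
    d=R.T@np.linalg.solve(K,[*uv,1.]); o=-R.T@t
    return o+d*(z-o[2])/d[2]
def proj(n,X,c=None):
    c=c or get_calibration(n); p=c["K"]@(c["R"]@np.array(X)+c["t"]); return p[:2]/p[2]
E
python3 - <<'E'
import cv2
im=cv2.imread("pics/top0.png")[200:345,160:490]
cv2.imwrite("pics/crop1.png",cv2.resize(im,None,fx=2.4,fy=2.4,interpolation=cv2.INTER_CUBIC))
im=cv2.imread("pics/top0.png")[235:345,160:270]
cv2.imwrite("pics/crop2.png",cv2.resize(im,None,fx=5.4,fy=5.4,interpolation=cv2.INTER_CUBIC))
E
```

```text
(no output)
```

View pics/crop1.png

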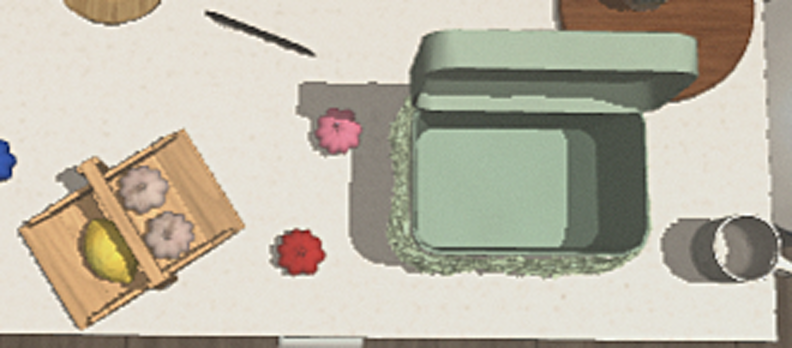

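View pics/crop2.png

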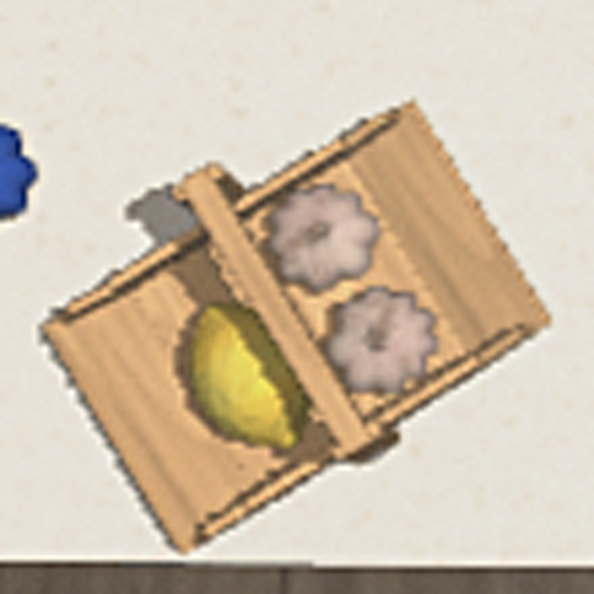

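The crop confirms it: the tray's lip corners in the top view are about (236,254), (262,294), (194,337) and (168,296). It holds the yellow lemon left of the bar and the two pale bulbs right of it. The caddy's inner rim runs from x≈332 to 430, with its front at y≈304.

Run:
```python
from h import *
np.set_printoptions(precision=4,suppress=True)
c2=lambda p:np.array(p)/5.4+[160,235]-0.4
c1=lambda p:np.array(p)/2.4+[160,200]-.3
P=[ray("top",c2(p),.024)[:2] for p in [(412,102),(552,320),(185,550),(42,330)]]
print("corners",np.array(P),np.mean(P,0))
x=(P[0]+P[1]-P[2]-P[3]); print("yaw x axis",np.degrees(np.arctan2(x[1],x[0])),np.linalg.norm(x)/2)
A=[ray("top",c2(p),.124)[:2] for p in [(175,182),(213,165),(345,458),(370,440)]]
print("bar",np.array(A),np.mean(A,0)); 
d=A[2]+A[3]-A[0]-A[1]; print("bar dir",np.degrees(np.arctan2(d[1],d[0])),np.linalg.norm(d)/2)
for nm,p,z in [("Lin",(413,180),.158),("Rin",(648,180),.158),("Fin",(530,249),.158),("Fin l",(450,249),.158),("Fin r",(600,249),.158),
  ("lidtopL",(425,32),.345),("lidtopR",(696,36),.345),("floorL",(417,190),.006),("floorF",(500,245),.006),("floorB",(500,128),.006)]:
    print(nm,ray("top",c1(p),z))
for nm,p in [("mill",(260,183)),("oil",(310,180)),("mugbase",(466,308))]: print(nm,ray("top",p,0.0))
```

```text
corners [[0.511  0.2467]
 [0.4005 0.1714]
 [0.2831 0.3496]
 [0.3909 0.4262]] [0.3964 0.2985]
yaw x axis -56.40996366677208 0.2146573120942406
bar [[0.4559 0.3485]
 [0.4644 0.3312]
 [0.3277 0.263 ]
 [0.3362 0.2517]] [0.3961 0.2986]
bar dir -147.24771377232315 0.15246939073635551
Lin [ 0.4435 -0.0083  0.158 ]
Rin [ 0.4489 -0.2628  0.158 ]
Fin [ 0.3728 -0.1335  0.158 ]
Fin l [ 0.3714 -0.0481  0.158 ]
Fin r [ 0.3741 -0.2089  0.158 ]
lidtopL [0.5629 0.0005 0.345 ]
lidtopR [ 0.5669 -0.2586  0.345 ]
floorL [ 0.4477 -0.0284  0.006 ]
floorF [ 0.3848 -0.1271  0.006 ]
floorB [ 0.524  -0.1275  0.006 ]
mill [0.7224 0.1877 0.    ]
oil [0.7367 0.0425 0.    ]
mugbase [ 0.3722 -0.4126  0.    ]
```

```bash
cat >> h.py <<'E'
from scipy.spatial.transform import Rotation as Ro
TRAY=np.array([.396,.2985]); YAW=np.radians(-56.7); CX,CY=.445,-.134
LIP=np.array([CX,-.062,.190])   # where the pouring lip is held
H=.116                         # gripped height above underside
def tool(pos,yaw,tilt,s):
    """TCP pose for tray underside-centre pos, yaw, tilt about tray y"""
    R=Ro.from_euler("ZY",[yaw,tilt]).as_matrix()
    F=np.array([[0,s,0],[s,0,0],[0,0,-1.]])
    return pos+R@[0,0,H-grip_point_offset], Ro.from_matrix(R@F).as_euler("xyz")
def pour(tilt,s,yaw=-np.pi/2):
    R=Ro.from_euler("ZY",[yaw,tilt]).as_matrix()
    return tool(LIP-R@[.107,0,.021],yaw,tilt,s)
E
python3 - <<'E'
from h import *
np.set_printoptions(precision=2,suppress=True)
for s in (1,-1):
    print("s",s,"grasp",inverse_kinematics(*tool([*TRAY,0],YAW,0,s)))
    for y in (.12,0.05): print(" carry",inverse_kinematics(*tool([.42,y,.22],-np.pi/2,0,s)))
    for t in range(0,66,10): 
        p,o=pour(np.radians(t),s); print(t,p,inverse_kinematics(p,o))
print("lid",[inverse_kinematics([x,CY,z],[np.pi,0,w]) for w in(0,np.pi/2) for x,z in((.64,.42),(.64,.295),(.5,.295))])
E
```

```text
s 1 grasp [ 0.57  0.06  1.67 -0.    1.42  1.56]
 carry [ 0.19 -0.2   1.47 -0.    1.87  1.76]
 carry [ 0.03 -0.24  1.5  -0.    1.88  1.6 ]
0 [0.45 0.04 0.27] [ 0.02 -0.18  1.55 -0.    1.77  1.59]
10 [0.45 0.03 0.28] [-0.12 -0.18  1.53  0.18  1.81  1.49]
20 [0.45 0.01 0.3 ] [-0.27 -0.16  1.51  0.35  1.87  1.4 ]
30 [ 0.45 -0.01  0.31] [-0.4  -0.11  1.48  0.52  1.94  1.32]
40 [ 0.45 -0.03  0.32] [-0.51 -0.05  1.46  0.67  2.02  1.27]
50 [ 0.45 -0.05  0.32] [-0.61  0.04  1.44  0.81  2.09  1.23]
60 [ 0.45 -0.07  0.32] [-0.69  0.13  1.42  0.94  2.17  1.2 ]
s -1 grasp [ 0.57  0.06  1.67  0.    1.42 -1.58]
 carry [ 0.19 -0.2   1.47 -0.    1.87 -1.38]
 carry [ 0.03 -0.24  1.5  -0.    1.88 -1.54]
0 [0.45 0.04 0.27] [ 0.02 -0.18  1.55 -0.    1.77 -1.55]
10 [0.45 0.03 0.28] [-0.12 -0.18  1.53  0.18  1.81 -1.65]
20 [0.45 0.01 0.3 ] [-0.27 -0.16  1.51  0.35  1.87 -1.74]
30 [ 0.45 -0.01  0.31] [-0.4  -0.11  1.48  0.52  1.94 -1.82]
40 [ 0.45 -0.03  0.32] [-0.51 -0.05  1.46  0.67  2.02 -1.88]
50 [ 0.45 -0.05  0.32] [-0.61  0.04  1.44  0.81  2.09 -1.92]
60 [ 0.45 -0.07  0.32] [-0.69  0.13  1.42  0.94  2.17 -1.94]
lid [array([-0.26,  0.55,  0.43, -0.  ,  2.17,  1.31]), array([-0.26,  0.43,  0.83, -0.  ,  1.88,  1.31]), array([-0.33,  0.03,  1.3 , -0.  ,  1.81,  1.24]), array([-0.26,  0.55,  0.43, -0.  ,  2.17, -0.26]), array([-0.26,  0.43,  0.83,  0.  ,  1.88, -0.26]), array([-0.33,  0.03,  1.3 ,  0.  ,  1.81, -0.33])]
```

Run:
```python
from h import *
s=-1
p,o=tool([*TRAY,0],YAW,0,s)
movep(p+[0,0,.12],o)
move_linear(p,v=.12)
clamp(60)
a=observe(); print(a["width"],a["grasp_force"],a["eef_pos"],a["wrist_force"])
move_linear(p+[0,0,.06],v=.08)
a=observe(); print(a["time"],a["width"],a["grasp_force"],a["eef_pos"],a["wrist_force"])
cv2.imwrite("pics/t1.png",np.hstack([read_camera("top")[200:345,160:490][:,:,::-1]]))
cv2.imwrite("pics/s1.png",read_camera("scene")[:,:,::-1])
```

```text
0.014857824164026522 61.222904920578 [0.39595001 0.29861552 0.09729169] [-0.87277955  0.96272955 -0.25134094]
4.1417 0.014799967818451557 60.69990277290344 [0.39571586 0.29828855 0.15662642] [ 0.4775123  -0.25443792 -3.17808951]
```

View pics/s1.png

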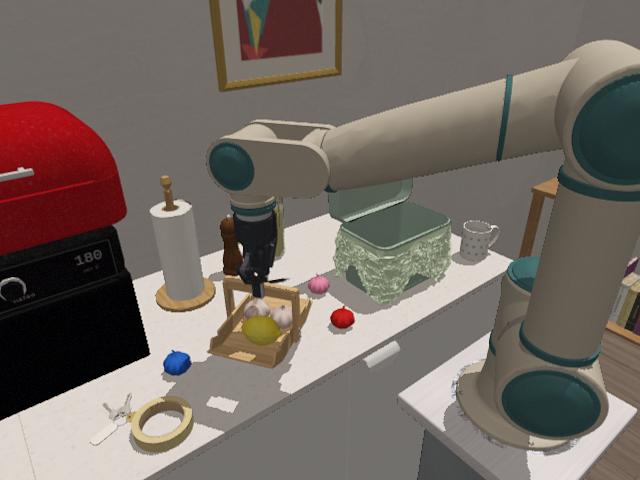

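Grasped cleanly: the scene picture shows the tray lifted at about (258,330) with the produce inside. Carry and pour next.

Run:
```python
from h import *
s=-1
p,o=tool([*TRAY,.22],YAW,0,s); move_linear(p,v=.12)
p,o=tool([.43,.15,.22],-np.pi/2,0,s); move_linear(p,v=.12,orientation=o)
p,o=pour(0,s); move_linear(p,v=.1,orientation=o)
for t in range(10,66,10):
    p,o=pour(np.radians(t),s); move_linear(p,v=.035,orientation=o)
    a=observe(); print(t,round(a["time"],2),a["wrist_force"].round(2),round(a["width"],4))
hold(.8); a=observe(); print(a["time"],a["wrist_force"])
t=read_camera("top")[180:345,160:490][:,:,::-1]; sc=read_camera("scene")[100:330,150:510][:,:,::-1]
t=cv2.resize(t,(600,300)); sc=cv2.resize(sc,(470,300))
cv2.imwrite("pics/pour.png",cv2.resize(np.vstack([t,cv2.resize(sc,(600,300))]),(600,600)))
```

```text
10 9.28 [-0.47 -1.09 -3.9 ] 0.0149
20 10.08 [ 0.7  -0.06 -3.32] 0.0148
30 10.89 [ 0.87  0.46 -3.34] 0.0151
40 11.7 [ 0.09 -0.36 -3.97] 0.0149
50 12.51 [ 0.   -0.73 -3.06] 0.0149
60 13.32 [-0.22  0.76 -0.79] 0.0151
14.1167 [ 0.14223499  0.27749128 -1.19973264]
```

View pics/pour.png

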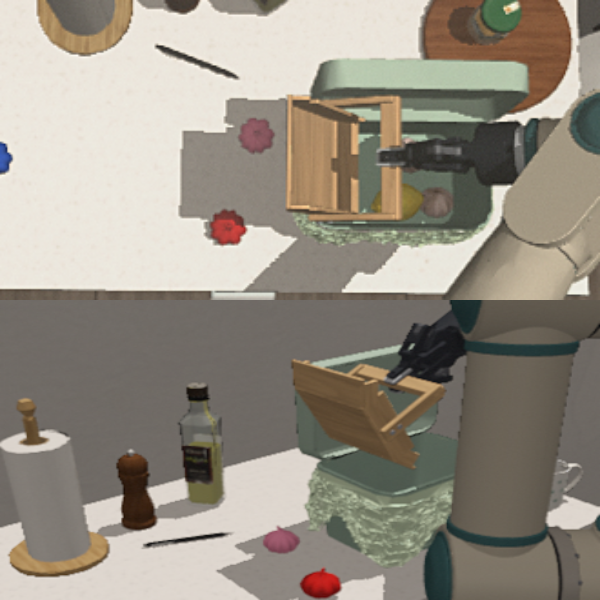

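The tray is empty: the weight fell to about 1.5 N, and the lemon (398,200) and a bulb (437,200) show inside the caddy. The other bulb is partly hidden near (405,145). Next I'll level the tray, set it back and check the caddy again.

Run:
```python
from h import *
s=-1
for t in (40,20,0):
    p,o=pour(np.radians(t),s); move_linear(p,v=.06,orientation=o)
p,o=tool([.43,.15,.22],-np.pi/2,0,s); move_linear(p,v=.15,orientation=o)
p,o=tool([*TRAY,.12],YAW,0,s); move_linear(p,v=.15,orientation=o)
p,o=tool([*TRAY,.012],YAW,0,s); move_linear(p,v=.12)
f0=observe()["wrist_force"][2]
for z in np.arange(.008,-.005,-.002):
    move_linear(tool([*TRAY,z],YAW,0,s)[0],v=.03); f=observe()["wrist_force"][2]
    if f-f0>2.5: break
print(z,f0,f)
release()
p=observe()["eef_pos"]; move_linear(p+[0,0,.25],v=.2); hold(.2)
a=observe(); print(a["time"],a["wrist_force"],a["width"])
t=read_camera("top")[180:345,160:490][:,:,::-1]; sc=read_camera("scene")[180:410,150:510][:,:,::-1]
cv2.imwrite("pics/placed.png",np.vstack([cv2.resize(t,(600,300),interpolation=cv2.INTER_CUBIC),cv2.resize(sc,(600,300))]))
```

```text
-0.002 -1.5847693264271578 11.092354748170473
24.1083 [0.61585819 0.0430723  0.44793777] 0.08527032655775621
```

View pics/placed.png

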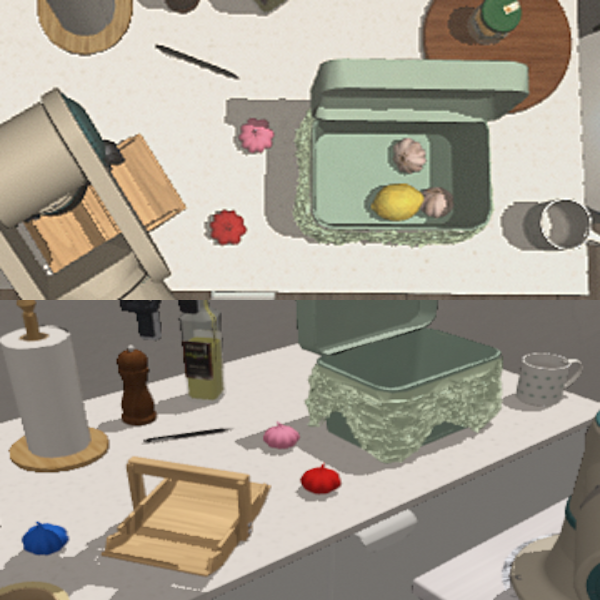

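The tray stands upright and empty, and all three pieces lie in the caddy at about (398,200), (437,202) and (408,155). Now the lid.

Run:
```python
from h import *
clamp(20)
o=[np.pi,0,np.pi/2]
p=observe()["eef_pos"]; move_linear([p[0],p[1],.42],v=.2)
movep([.5,.1,.42],o)
move_linear([.645,CY,.42],v=.2)
move_linear([.645,CY,.3],v=.15)
for x in np.arange(.62,.47,-.025):
    move_linear([x,CY,.3],v=.06); a=observe(); print(round(x,3),a["wrist_force"].round(2))
hold(1.0); 
move_linear([.47,CY,.42],v=.2)
print(observe()["time"])
movep([.45,.15,.42],o); hold(.3); print(observe()["time"],observe()["wrist_force"])
t=read_camera("top")[130:345,160:500][:,:,::-1]; sc=read_camera("scene")[180:410,150:510][:,:,::-1]
cv2.imwrite("pics/lid.png",np.vstack([cv2.resize(t,(500,300)),cv2.resize(sc,(500,300))]))
```

```text
0.62 [-0.58  0.28  0.64]
0.595 [ 0.17  0.23 -0.41]
0.57 [ 0.07 -0.5   8.48]
0.545 [-0.36 -0.33  2.27]
0.52 [-0.38 -0.4  -0.23]
0.495 [-0.77 -0.63 -0.23]
0.47 [-0.76 -0.07 -1.11]
35.2
36.6 [-0.51376284  0.17503117  0.80023557]
```

View pics/lid.png

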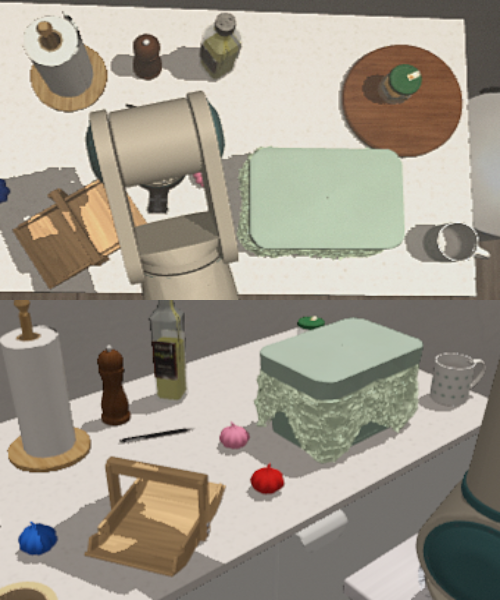

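The lid looks shut in both views. A light fingertip press near its front edge will confirm that before I hand in.

Run:
```python
from h import *
x=.395
movep([x,CY,.25],[np.pi,0,np.pi/2]); move_linear([x,CY,.2],v=.1)
f0=observe()["wrist_force"][2]
for z in np.arange(.196,.165,-.002):
    move_linear([x,CY,z],v=.04); f=observe()["wrist_force"][2]
    if f-f0>4: break
print(z,f-f0)
move_linear([x,CY,.35],v=.15); hold(.5); print(observe()["time"],observe()["wrist_force"])
print(job_done())
```

```text
0.178 12.666808936040344
42.9167 [ 0.21158219  0.11307584 -0.22627637]
the job is handed in; nothing more can be done
None
```

The job is handed in at about 43 s of the 72 s allowed: both garlic bulbs and the lemon are in the caddy, the empty tray stands upright on the worktop, and the lid is shut; the mill, oil bottle and mug were not touched.

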